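# Clamp a test bar in its fixture

### The arm

A 7-joint arm with a two-finger parallel gripper is mounted at the origin on a cart in front of the work surface, level with it; the furniture and walls round the work are solid. World frame = base frame: x ahead of the robot, y to its left, z up, the work surface at z = 0. Lengths are in m, angles in rad, forces in N, time in s.
With the tool pointing down it reaches from about 0.4 to 0.85 m from the base axis. Payload 10.4 kg.
Tool frame: the origin (TCP) lies midway between the tips of the shut fingers; the grasp point (between the pads) lies 19 mm behind it; z points along the fingers, x is the direction in which the jaws open and shut, and the axes are right-handed (so a half turn about z gives the same grasp; the last joint's range is limited). The gripper opens to 87 mm and grips with 3 to 60 N. Pads are 19 mm wide; open, the fingers measure 117 mm over their backs; the gripper's body (75 mm by 190 mm) begins 51 mm behind the grasp point.
Start: joints at [1.103, 0.332, -0.065, 1.46, 0.022, 1.35, -0.088], TCP at [0.269, -0.564, 0.202] pointing down, gripper open.
Joint ranges: [-2.6, 2.6], [-0.5, 2.12], [-1.47, 1.34], [0.16, 2.42], [-1.27, 4.41], [0.06, 2.06], [-2.6, 2.6]. Speed limits (rad/s): [2.22, 2.22, 2.79, 2.79, 3.14, 3.14, 3.14].

### API

Orientations are given as a unit quaternion [w, x, y, z].
In Python, from bench import env gives the robot as it stands.
- The arm moves only by the shell command python3 -m inch 'ROWS' [FORCE]. ROWS is JSON, a list of rows, each an object of numbers: "claw": the finger opening in cm, from 0 to 8.7; "x", "y", "z": the shift along the tool's x, y, z in cm; "twist": the turn about the tool's z in degrees. A call has 1 to 10 rows; each row shifts and turns the commanded pose from where the row before left it, along the tool's axes as they then stand; what a row does not reach is not made up. A row lasts 1/8 s, in which the tool goes at most 62.5 mm and 10.7 degrees, less where a joint would pass 70% of its speed; a pose out of reach is approached as far as the arm can. A call is refused whole if a number of a shift passes 6.25 or a number of a turn 10.7, either way. A call with a gripper value outside its range is refused whole. The fingers move at their own pace and stop on an object; FORCE is the grip in N (left out, the last holds). Time passes only in rows, so rows that do not move let the fingers close. It gives the time, the measured TCP pose, the force and the opening at its end, in the units of the state.
- env.get_state(): the state, without advancing time (a new reading comes with each control period).
- env.read_camera(name): name is "scene" or "top"; returns (picture, depth): 400x640x3 uint8, red, green, blue; 400x640 float32, m along the optical axis (not along the pixel's ray), 0 where there is no reading.
- env.camera_info(name): a dict with "fx", "fy", "cx", "cy" (pixels), "R" (3x3) and "t" (3): a world point X has camera coordinates R X + t. Camera axes: x right, y down, z forward; pixel columns grow to the right and rows downward; lengths in m; the calibration is good to about 2 mm. A picture is of the moment at which its call begins. camera_info takes no time and is no camera call.
- env.close_job(): hands the job in, once; it reports no verdict.
The state is a dict: "time_s": time; "joints": joint angles; "joint_velocities": joint speeds; "tau": joint torques, N m; "tcp_pos": TCP position; "eef_rot": TCP orientation; "contact_force": force on the tool from outside, world axes, zero at the start; "torque": the same for the moment, N m; "finger_gap": finger opening in m.
Only numpy, scipy, OpenCV 4.12 (cv2) and the standard library are available. Lean on these libraries where they do the work, as an engineer would, in place of code of your own. Each camera call takes 0.05 s, during which the arm holds its last target.

### The job

Gently push the white plastic test bar along its nest until its end is fully home against the steel stop block. Then push the toggle clamp's handle over and down, past its dead point, until it snaps into lock and the rubber pad holds the bar down. Only push with the fingers: do not pick anything up, and leave the two weights and the black bar where they are.

Things in the scene. Friction and masses are not known exactly. Their poses are not given: they have to be found in the camera images.
- fixture: Fixed fixture: grey base plate with rails, stop block and toggle clamp. Origin on the worktop under the seated bar's middle, z up; the bar's channel runs along its y axis at x 0. Plate x -38 to 87, y -97 to 61 mm, top z 12. Rails (tops z 20) leave a channel 22 mm wide, y -75 to 50, closed by the stop at -y, open at +y: the bar is pushed towards -y.
- stop_face (a point): Middle of the stop block's face that the bar's end must meet: fixture x 0, y -75, z 20 mm. The face looks to the fixture's +y; the block is 46 mm wide and its top is at z 29.
- bar_seat (a point): Point on the nest floor (z 12 mm over the worktop) where the centre of the bar's underside lies when the bar is home. Axes as the fixture's.
- handle_pivot (a point): Hinge of the clamp handle, at x 55, y -55, z 52 mm in the fixture frame; hinge axis = fixture's y. It sits in a steel bracket on the plate, x 26 to 76, y -78 to -32, top z 60. The clamp's short arm stands open, up to z 95 at x 5 to 50, and comes down over the bar by itself as the handle is pushed.
- clamp_handle (a joint): Clamp handle angle, rad. 0 = open: handle rises 1.15 rad (66 deg) above level, leaning to the fixture's +x. Grows as it swings to +x and down; 1.15 = locked: level, pointing to +x. Elevation = 1.15 - value. Over-centre: short of the dead point (about 0.85) it springs back to 0, beyond it it snaps to 1.15. Takes about 6 N at mid-grip at first, less towards the dead point.
- handle_grip (a point): Middle of the grey round grip, on its axis, 85 mm from the hinge. The grip is 16 to 18 mm in diameter and reaches from 48 to 120 mm from the hinge. Its x axis points along the handle away from the hinge, its z axis to the upper side, the side to push on.
- specimen: White plastic dumb-bell shaped test bar, 20 x 150 x 12 mm (x, y, z), about 35 g, loose, lying flat in the channel, its underside at z 12 mm. Origin at the centre of its underside, y axis along its length. At the start it stands 18 to 40 mm short of the stop, its +y end sticking out beyond the plate's edge; home, that end still sticks out 14 mm.
- clamp_pad: Round rubber pad, 14 mm in diameter, on a sprung stem under the tip of the clamp arm; origin at the centre of its underside. Comes down on the bar near the stop end when the clamp is locked, pressing with about 4.5 N.
- spare_bar: Bystander: black test bar 20 x 150 x 8 mm lying on the worktop. Origin at the centre of its underside.
- weight_big: Bystander: grey knobbed weight, 48 mm in diameter, 40 mm high, on the worktop. Origin at the centre of its underside.
- weight_small: Bystander: grey knobbed weight, 36 mm in diameter, 34 mm high, on the worktop. Origin at the centre of its underside.
There are look-alikes about, which are no part of the job. Of the things that look like the specimen, the larger one is meant.

How it is judged:
By the outcome, as a careful person would: the job done as asked, in the order asked, and still so for the second after the job is handed in, with the robot touching nothing.
It also fails if it takes over 48 s, if anything falls off the work surface, if the arm or the gripper's body presses on something with over 40 N, if the wrist force passes 120 N, or if a joint passes its speed limit or range.

## Working session

There is one attempt and no reset: what is moved stays moved. The work goes in short steps, Python scripts to look and compute and a shell command to move; the robot and the scene stay as the last step left them, time stands still between calls to the robot, and variables do not carry over. Pictures are saved under pics/ and viewed, and the job is handed in when it is done.

```bash
ls; mkdir -p pics; python3 - <<'E'
from bench import env
import cv2, numpy as np
print(env.get_state())
for n in ("scene","top"):
    p,d=env.read_camera(n); cv2.imwrite(f"pics/{n}0.png",p[:,:,::-1]); np.save(f"pics/{n}0.npy",d); print(n,env.camera_info(n))
E
```

```text
pics
{'time_s': 0.0, 'joints': array([ 1.10339325,  0.33286293, -0.06469857,  1.46093958,  0.02161013,
        1.34995712, -0.08848639]), 'joint_velocities': array([ 3.13569692e-04, -4.80083369e-04,  7.92500798e-04,  1.33725198e-03,
        1.21655500e-03,  5.40345331e-05, -7.99330160e-04]), 'tau': array([-1.07524265e-03, -6.23260546e+01,  2.35865236e-02, -3.89897346e+01,
       -6.15540706e-02,  3.97439883e-02,  1.24447115e-04]), 'tcp_pos': array([ 0.26872462, -0.56379611,  0.20136041]), 'eef_rot': array([-3.57598458e-04,  8.45668771e-01, -5.33707588e-01, -6.42757217e-04]), 'contact_force': array([-0.0184285 ,  0.00163941, -1.5839075 ]), 'torque': array([ 0.00204545,  0.0455019 , -0.03541956]), 'finger_gap': 0.08716682244278808}
scene {'fx': 499.30518550358397, 'fy': 499.30518550358397, 'cx': 329.2797586360394, 'cy': 191.44528881629722, 'R': array([[-0.42505717,  0.90510825, -0.01026921],
       [ 0.68219189,  0.31287322, -0.6608514 ],
       [-0.59492909, -0.2879052 , -0.75044651]]), 't': array([ 0.01934561, -0.40299477,  1.30296815])}
top {'fx': 373.518174240792, 'fy': 373.518174240792, 'cx': 323.1606470307524, 'cy': 194.015057648884, 'R': array([[ 0.01497944, -0.99979722, -0.01345884],
       [-0.98625959, -0.01255916, -0.16472487],
       [ 0.16452244,  0.01574139, -0.98624773]]), 't': array([0.2500209 , 0.57494917, 0.87204827])}
```

View pics/scene0.png

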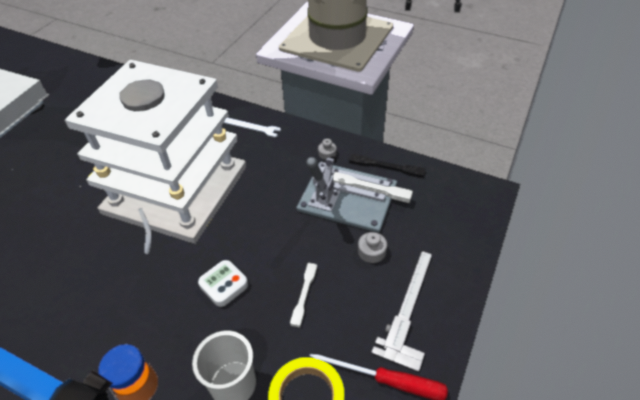

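View pics/top0.png

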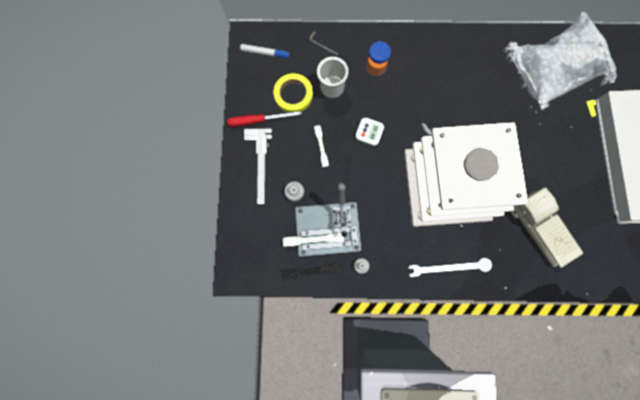

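The candidates for the test bar are the white bar in the fixture (top ~(312,240), scene ~(380,188)) and a smaller loose white dumb-bell (top ~(321,146), scene ~(304,295)). The one in the fixture's channel is larger and matches the description. I'll confirm that in enlarged crops.

```bash
python3 - <<'E'
import cv2
a=cv2.imread("pics/scene0.png")[125:265,280:440]; cv2.imwrite("pics/sc.png",cv2.resize(a,None,fx=4.2,fy=4.2,interpolation=cv2.INTER_CUBIC))
a=cv2.imread("pics/top0.png")[170:285,270:385]; cv2.imwrite("pics/tc.png",cv2.resize(a,None,fx=5,fy=5,interpolation=cv2.INTER_CUBIC))
E
```

```text
(no output)
```

View pics/sc.png

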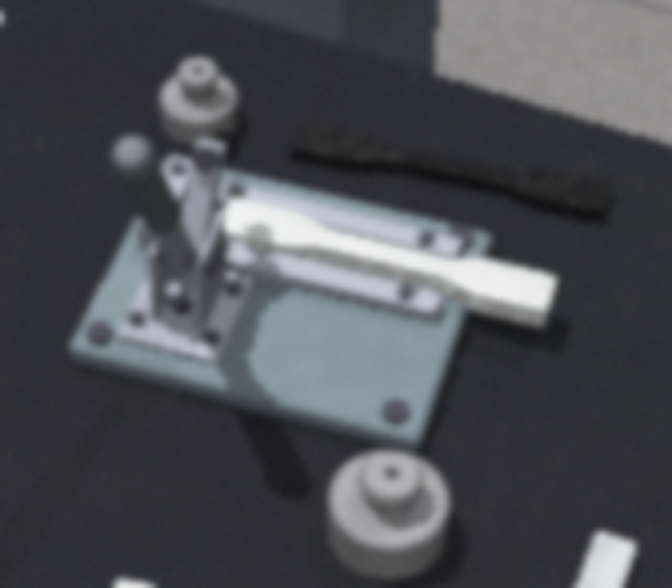

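View pics/tc.png

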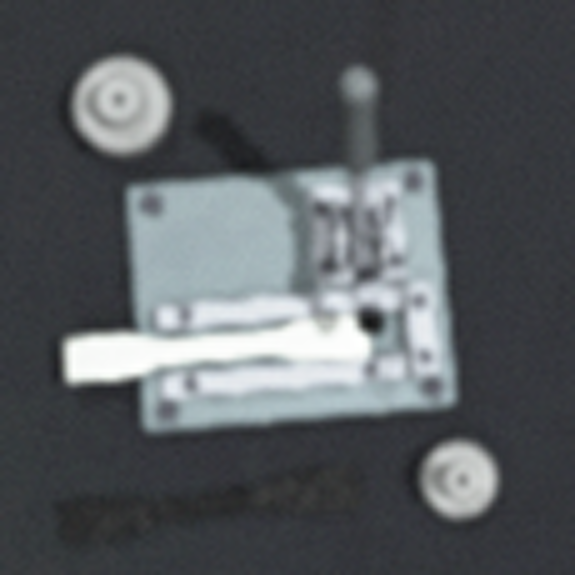

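```bash
cat > h.py <<'E'
import numpy as np
from bench import env
from scipy.optimize import least_squares
def proj(n,P):
    c=env.camera_info(n); q=np.asarray(P)@np.array(c["R"]).T+c["t"]
    return np.c_[c["fx"]*q[:,0]/q[:,2]+c["cx"], c["fy"]*q[:,1]/q[:,2]+c["cy"]]
def ray(n,uv,z):
    c=env.camera_info(n); R=np.array(c["R"]); o=-R.T@c["t"]
    d=R.T@np.array([(uv[0]-c["cx"])/c["fx"],(uv[1]-c["cy"])/c["fy"],1]); return o+d*(z-o[2])/d[2]
def F(p,L):
    L=np.asarray(L,float)/1000; c,s=np.cos(p[2]),np.sin(p[2])
    return np.c_[p[0]+c*L[:,0]-s*L[:,1],p[1]+s*L[:,0]+c*L[:,1],L[:,2]]
E
python3 - <<'E'
from h import *
tu=np.array([[127,186],[435,158],[458,402],[144,434]])/5+[270-.4,170-.4]
tL=[[87,61,12],[87,-97,12],[-38,-97,12],[-38,61,12]]
su=np.array([[70,345],[420,428],[492,235]])/4.2+[280-.4,125-.4]
sL=[[87,-97,12],[87,61,12],[-38,61,12]]
def f(a,w):
    r=[]
    if w!='s': r.append((proj("top",F(a,tL))-tu))
    if w!='t': r.append((proj("scene",F(a,sL))-su))
    return np.concatenate(r).ravel()
for w in "tsb":
    s=least_squares(f,[.6,.1,0],args=(w,),x_scale=[.1,.1,.1]); print(w,s.x,s.fun.round(1))
for uv in [(62,340),(68,385),(372,345),(370,362)]:
    print(ray("top",np.array(uv)/5+[269.6,169.6],.024))
for uv in [(557,275),(545,310),(448,290)]:
    print('s',ray("scene",np.array(uv)/4.2+[279.6,124.6],.024))
print('knob', proj("top",F(s.x,[[55+120*np.cos(1.15),-55,52+120*np.sin(1.15)]])),np.array([358,85])/5+[269.6,169.6])
print('wb',ray("top",np.array([120,100])/5+[269.6,169.6],.03), ray("top",np.array([460,480])/5+[269.6,169.6],.026))
E
```

```text
t [0.4635991  0.26093195 0.10401507] [-0.2 -0.1 -0.3 -0.   0.3  0.4  0.2 -0.3]
s [0.46481337 0.26231769 0.10762559] [-0.5 -0.4  0.2  1.9  0.3 -1.9]
b [0.4640891  0.26170468 0.1057293 ] [-0.6 -0.2 -0.6 -0.3  0.   0.1 -0.1 -0.5 -0.6 -0.9 -0.1  1.5  0.1 -2.2]
[0.4642949  0.35925532 0.024     ]
[0.44213989 0.35553732 0.024     ]
[0.46403381 0.20491827 0.024     ]
[0.4556354  0.20586119 0.024     ]
s [0.44663908 0.35684933 0.024     ]
s [0.46793523 0.35871585 0.024     ]
s [0.47462152 0.31671702 0.024     ]
knob [[340.89888697 184.8671062 ]] [341.2 186.6]
wb [0.58501942 0.33315353 0.03      ] [0.39884027 0.16155857 0.026     ]
```

Both crops agree. The specimen is the large bar in the channel, with its +y end at top crop (65,362) and its stop end near (372,350). The handle knob at (358,85) matches the prediction to about 2 px. Next I'll check obstacle heights for the transfer and work out the targets.

```bash
python3 - <<'E'
from h import *
for n in("top","scene"):
    d=np.load(f"pics/{n}0.npy"); c=env.camera_info(n); R=np.array(c["R"])
    v,u=np.mgrid[:400,:640]; q=np.stack([(u-c["cx"])/c["fx"]*d,(v-c["cy"])/c["fy"]*d,d],-1)
    X=(q-c["t"])@R; X=X[d>0]
    for y0 in np.arange(-.7,.6,.1):
        print(n,round(y0,1),[ (lambda m: round(float(np.percentile(X[m][:,2],99.5)),2) if m.sum()>5 else None)((X[:,1]>y0)&(X[:,1]<y0+.1)&(X[:,0]>x0)&(X[:,0]<x0+.1)) for x0 in np.arange(.2,1,.1)])
p=[.4638,.2612,.105]
for L in [[0,115,14],[0,85,14],[60,-55,140]]: print(L,F(p,[L]))
E
```

```text
top -0.7 [-0.76, None, None, None, None, None, None, 0.0]
top -0.6 [-0.76, 0.0, 0.0, 0.04, 0.07, 0.07, 0.07, 0.0]
top -0.5 [-0.76, 0.0, 0.0, 0.07, 0.07, 0.07, 0.08, 0.1]
top -0.4 [-0.76, 0.0, 0.04, 0.06, 0.0, 0.0, 0.1, 0.1]
top -0.3 [-0.76, 0.0, 0.04, 0.07, 0.0, 0.0, 0.08, 0.09]
top -0.2 [-0.76, 0.01, 0.01, 0.22, 0.22, 0.0, 0.0, 0.0]
top -0.1 [-0.76, 0.01, 0.01, 0.23, 0.24, 0.05, 0.0, 0.0]
top -0.0 [-0.76, 0.01, 0.0, 0.22, 0.22, 0.04, 0.0, 0.08]
top 0.1 [-0.76, 0.03, 0.03, 0.06, 0.0, 0.02, 0.0, 0.08]
top 0.2 [-0.76, 0.01, 0.08, 0.16, 0.01, 0.01, 0.09, 0.09]
top 0.3 [-0.76, 0.01, 0.03, 0.04, 0.02, 0.02, 0.03, 0.02]
top 0.4 [-0.76, 0.0, 0.0, 0.01, 0.01, 0.02, 0.0, 0.02]
top 0.5 [0.59, 0.61, 0.63, 0.65, 0.66, 0.57, 0.44, 0.3]
scene -0.7 [None, 0.0, 0.0, None, None, None, None, None]
scene -0.6 [None, 0.0, 0.0, 0.07, None, None, None, None]
scene -0.5 [None, 0.0, 0.0, 0.07, 0.07, 0.0, None, None]
scene -0.4 [None, None, None, 0.0, 0.0, 0.0, 0.0, None]
scene -0.3 [None, None, None, None, 0.0, 0.0, 0.0, None]
scene -0.2 [None, 0.0, None, 0.22, 0.22, 0.21, 0.0, 0.0]
scene -0.1 [None, 0.01, 0.01, 0.23, 0.23, 0.15, 0.0, 0.0]
scene -0.0 [None, 0.01, 0.01, 0.22, 0.22, 0.04, 0.0, 0.08]
scene 0.1 [None, 0.03, 0.03, 0.02, 0.0, 0.02, 0.0, 0.08]
scene 0.2 [None, 0.01, 0.08, 0.16, 0.01, 0.01, 0.09, 0.31]
scene 0.3 [None, 0.01, 0.03, 0.04, 0.02, 0.01, 0.03, None]
scene 0.4 [None, 0.0, 0.0, 0.01, 0.01, 0.02, 0.0, None]
scene 0.5 [0.35, 0.4, 0.45, 0.49, 0.53, 0.54, 0.55, 0.56]
[0, 115, 14] [[0.45174718 0.37556664 0.014     ]]
[0, 85, 14] [[0.45489139 0.34573187 0.014     ]]
[60, -55, 140] [[0.52923395 0.21279134 0.14      ]]
```

```bash
python3 -m inch '[{"claw":0,"z":-6},{"claw":0,"z":-6,"twist":-10},{"claw":0,"z":-6,"twist":-10},{"claw":0,"twist":-10},{"claw":0,"twist":-10},{"claw":0,"twist":-10},{"claw":0,"twist":-10},{"claw":0,"twist":-10.5},{"claw":0}]' 20
python3 - <<'E'
from h import *
s=env.get_state(); print(s["joints"],s["tcp_pos"],s["contact_force"])
from scipy.spatial.transform import Rotation as R
print(R.from_quat(s["eef_rot"],scalar_first=True).as_matrix().round(3))
E
```

```text
[ 1.1033972   0.33276791 -0.06469682  1.46088545  0.02161189  1.34989225
 -0.08850799] [ 0.26874824 -0.56384632  0.20144554] [-0.47602448  0.10412672 -0.74251304]
[[ 0.43  -0.903 -0.001]
 [-0.903 -0.43   0.001]
 [-0.001  0.    -1.   ]]invalid input
```

```bash
python3 -m inch '[{"claw":0,"x":0,"y":0,"z":-6,"twist":0},{"claw":0,"x":0,"y":0,"z":-6,"twist":-10},{"claw":0,"x":0,"y":0,"z":-6,"twist":-10}]' 20
```

```text
time_s: 0.48
tcp_pos: [0.2687, -0.5638, 0.3838]
eef_rot: [-0.0, 0.927, -0.376, -0.0]
contact_force: [0.0, -1.2, -0.3]
finger_gap: 0.065
```

```bash
python3 -m inch '[{"claw":0,"x":0,"y":0,"z":0,"twist":-10},{"claw":0,"x":0,"y":0,"z":0,"twist":-10},{"claw":0,"x":0,"y":0,"z":0,"twist":-10},{"claw":0,"x":0,"y":0,"z":0,"twist":-10},{"claw":0,"x":0,"y":0,"z":0,"twist":-10},{"claw":0,"x":0,"y":0,"z":0,"twist":0}]'
cat > st.py <<'E'
from h import *
from scipy.spatial.transform import Rotation as R
import sys
p=[.4638,.2612,.105]
s=env.get_state(); M=R.from_quat(s["eef_rot"],scalar_first=True).as_matrix()
c,sn=np.cos(p[2]),np.sin(p[2]); A=np.array([[c,sn,0],[-sn,c,0],[0,0,1]])
f=A@(s["tcp_pos"]-[p[0],p[1],0])
print("t",s["time_s"],"joints",s["joints"].round(2),"tcp",s["tcp_pos"].round(4),"F",s["contact_force"].round(1))
print("fixture mm",(f*1000).round(1),"tool x deg",np.degrees(np.arctan2(M[1,0],M[0,0])).round(2),"want",np.degrees(p[2]).round(2),"tilt",M[:,2].round(3))
if len(sys.argv)>3:
    g=np.array([float(a) for a in sys.argv[1:4]])/1000
    print("tool shift cm",(M.T@A.T@(g-f)*100).round(2))
E
python3 st.py 0 115 380
```

```text
time_s: 1.23
tcp_pos: [0.2688, -0.5642, 0.3817]
eef_rot: [-0.0, 0.999, 0.047, -0.0]
contact_force: [0.4, 0.3, -0.4]
finger_gap: 0.0058
t 1.225 joints [ 1.2   0.32 -0.2   1.11  0.06  1.72  1.11] tcp [ 0.2688 -0.5642  0.3817] F [ 0.4  0.3 -0.4]
fixture mm [-280.4 -800.4  381.7] tool x deg 5.42 want 6.02 tilt [-0.     0.001 -1.   ]
tool shift cm [ 27.09 -91.83   0.23]
```

```bash
python3 -m inch '[{"claw":0,"x":3,"y":-3,"z":0,"twist":-0.6},{"claw":0,"x":3,"y":-4,"z":0,"twist":0},{"claw":0,"x":3,"y":-4,"z":0,"twist":0},{"claw":0,"x":3,"y":-4,"z":0,"twist":0},{"claw":0,"x":3,"y":-4,"z":0,"twist":0},{"claw":0,"x":3,"y":-4,"z":0,"twist":0},{"claw":0,"x":2,"y":-5,"z":0,"twist":0},{"claw":0,"x":2,"y":-5,"z":0,"twist":0},{"claw":0,"x":2,"y":-5,"z":0,"twist":0},{"claw":0,"x":1,"y":-5,"z":0,"twist":0}]'
python3 st.py 0 115 380
```

```text
time_s: 2.48
tcp_pos: [0.4725, -0.1084, 0.3819]
eef_rot: [-0.0, 0.999, 0.051, -0.0]
contact_force: [0.3, -0.1, 0.2]
finger_gap: 0.0
t 2.475 joints [ 0.7   0.02 -0.57  1.46  0.01  1.67  0.23] tcp [ 0.4725 -0.1084  0.3819] F [ 0.3 -0.1  0.2]
fixture mm [ -30.  -368.5  381.9] tool x deg 5.83 want 6.02 tilt [-0.  0. -1.]
tool shift cm [  2.85 -48.36   0.21]
```

```bash
python3 -m inch '[{"claw":0,"x":1,"y":-5,"z":0,"twist":0},{"claw":0,"x":1,"y":-5,"z":0,"twist":0},{"claw":0,"x":0,"y":-5,"z":0,"twist":0},{"claw":0,"x":0,"y":-5,"z":0,"twist":0},{"claw":0,"x":0,"y":-5,"z":0,"twist":0},{"claw":0,"x":0,"y":-5,"z":0,"twist":0},{"claw":0,"x":0,"y":-5,"z":0,"twist":0},{"claw":0,"x":0,"y":-4,"z":0,"twist":0},{"claw":0,"x":0,"y":-3,"z":0,"twist":0},{"claw":0,"x":0,"y":0,"z":0,"twist":0}]'
python3 st.py 0 115 380
```

```text
time_s: 3.72
tcp_pos: [0.4464, 0.3116, 0.3817]
eef_rot: [-0.0, 0.999, 0.053, -0.001]
contact_force: [1.0, -0.2, 0.0]
finger_gap: 0.0005
t 3.725 joints [ 0.11  0.24 -0.98  1.3   0.2   1.7  -0.73] tcp [0.4464 0.3116 0.3817] F [ 1.  -0.2  0. ]
fixture mm [-12.1  51.9 381.7] tool x deg 6.1 want 6.02 tilt [-0.001  0.001 -1.   ]
tool shift cm [ 1.22 -6.31  0.17]
```

```bash
python3 -m inch '[{"claw":0,"x":0.6,"y":-3.3,"z":0,"twist":0},{"claw":0,"x":0.6,"y":-3.3,"z":0,"twist":0},{"claw":0,"x":0,"y":0,"z":5,"twist":0},{"claw":0,"x":0,"y":0,"z":5,"twist":0},{"claw":0,"x":0,"y":0,"z":5,"twist":0},{"claw":0,"x":0,"y":0,"z":5,"twist":0},{"claw":0,"x":0,"y":0,"z":5,"twist":0},{"claw":0,"x":0,"y":0,"z":3,"twist":0},{"claw":0,"x":0,"y":0,"z":0,"twist":0}]'
python3 st.py 0 118 14
python3 - <<'E'
from bench import env
import cv2
p,d=env.read_camera("scene"); cv2.imwrite("pics/s1.png",cv2.resize(p[60:320,200:520,::-1],None,fx=2.4,fy=2.3))
E
```

```text
time_s: 4.85
tcp_pos: [0.4523, 0.3739, 0.1002]
eef_rot: [0.001, 0.999, 0.051, -0.002]
contact_force: [-0.0, 0.3, -0.1]
finger_gap: 0.0002
t 4.85 joints [-0.05  0.49 -0.92  1.65  0.41  1.21 -0.96] tcp [0.4523 0.3739 0.1002] F [-0.   0.3 -0.1]
fixture mm [  0.4 113.3 100.2] tool x deg 5.87 want 6.02 tilt [-0.003 -0.003 -1.   ]
tool shift cm [-0.01 -0.49  8.62]
```

View pics/s1.png

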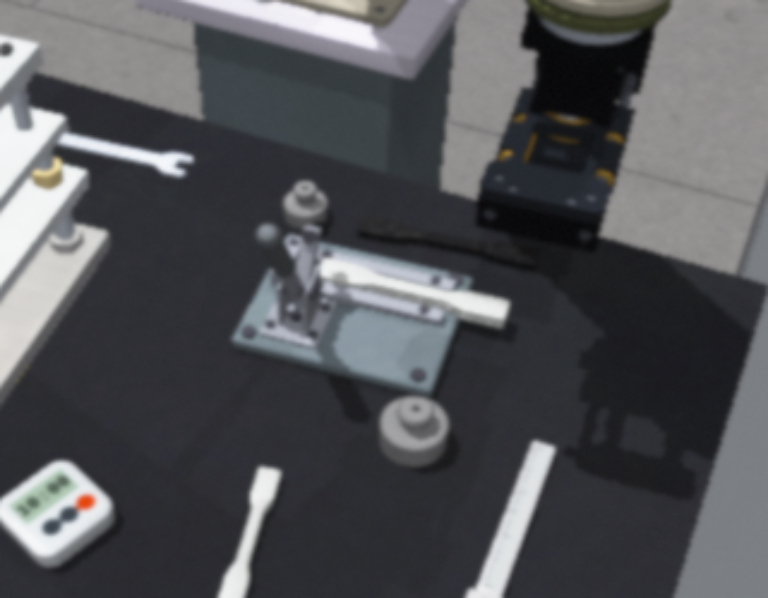

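```bash
python3 - <<'E'
from h import *
for z in(.1,.17,.3):
    u=proj("scene",[[.4523,.3739,z]]); print(u,(u-[200,60])*[2.4,2.3])
c=env.camera_info("scene"); print(-np.array(c["R"]).T@c["t"])
import cv2
p,d=env.read_camera("top"); cv2.imwrite("pics/t1.png",cv2.resize(p[100:320,200:440,::-1],None,fx=3,fy=2.7))
E
```

```text
[[425.76636512 165.90413411]] [[541.83927628 243.57950846]]
[[431.66330636 135.30359627]] [[555.99193527 173.19827141]]
[[444.95922356  66.30812891]] [[587.90213654  14.5086965 ]]
[1.05831642 0.4837077  0.71168691]
```

View pics/t1.png

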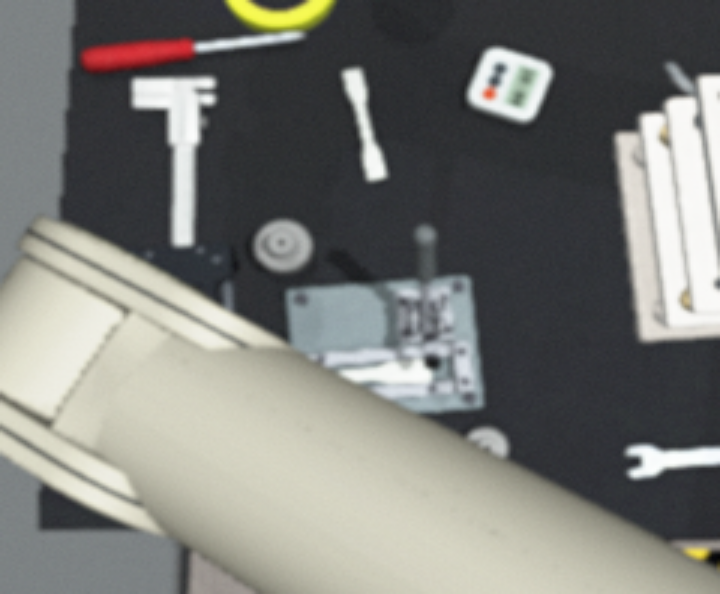

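```bash
python3 -m inch '[{"claw":0,"x":0,"y":-0.5,"z":2,"twist":0},{"claw":0,"x":0,"y":0,"z":3,"twist":0},{"claw":0,"x":0,"y":0,"z":2,"twist":0},{"claw":0,"x":0,"y":0,"z":1,"twist":0},{"claw":0,"x":0,"y":0,"z":0.5,"twist":0},{"claw":0,"x":0,"y":0,"z":0,"twist":0}]'
python3 st.py 0 85 14
python3 - <<'E'
from bench import env
import cv2
p,d=env.read_camera("scene"); cv2.imwrite("pics/s2.png",cv2.resize(p[120:260,290:460,::-1],None,fx=4,fy=4))
E
```

```text
time_s: 5.7
tcp_pos: [0.4522, 0.3814, 0.0174]
eef_rot: [-0.0, 0.999, 0.053, 0.0]
contact_force: [0.1, -0.6, 0.7]
finger_gap: 0.0003
t 5.7 joints [-0.1   0.59 -0.86  1.71  0.5   1.08 -1.02] tcp [0.4522 0.3814 0.0174] F [ 0.1 -0.6  0.7]
fixture mm [  1.1 120.8  17.4] tool x deg 6.08 want 6.02 tilt [ 0.  0. -1.]
tool shift cm [-0.12  3.58  0.34]
```

View pics/s2.png

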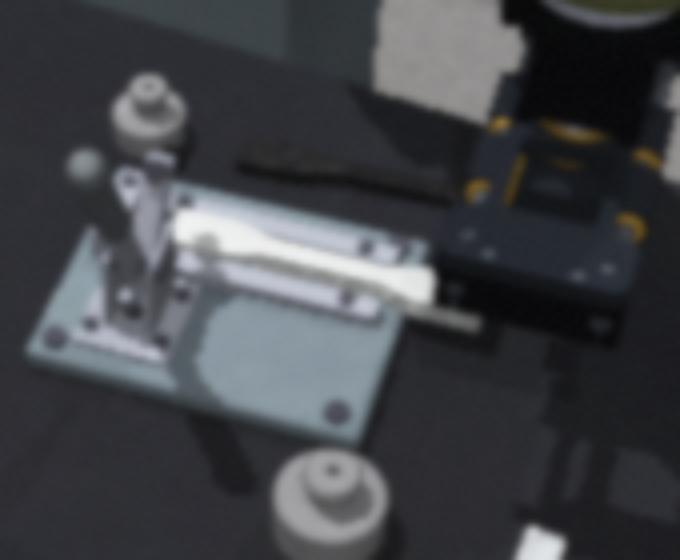

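```bash
python3 -m inch '[{"claw":0,"x":-0.1,"y":0.3,"z":0.2,"twist":0},{"claw":0,"x":0,"y":0.3,"z":0,"twist":0},{"claw":0,"x":0,"y":0.3,"z":0,"twist":0},{"claw":0,"x":0,"y":0.3,"z":0,"twist":0},{"claw":0,"x":0,"y":0.3,"z":0,"twist":0},{"claw":0,"x":0,"y":0.3,"z":0,"twist":0},{"claw":0,"x":0,"y":0.3,"z":0,"twist":0}]'
python3 st.py 0 85 14
python3 -m inch '[{"claw":0,"x":0,"y":0.3,"z":0,"twist":0},{"claw":0,"x":0,"y":0.3,"z":0,"twist":0},{"claw":0,"x":0,"y":0.2,"z":0,"twist":0},{"claw":0,"x":0,"y":0,"z":0,"twist":0}]'
python3 st.py 0 85 14
python3 - <<'E'
from bench import env
import cv2
p,d=env.read_camera("scene"); cv2.imwrite("pics/s3.png",cv2.resize(p[120:260,290:460,::-1],None,fx=4,fy=4))
E
```

```text
time_s: 6.62
tcp_pos: [0.4533, 0.36, 0.0151]
eef_rot: [0.0, 0.999, 0.053, 0.0]
contact_force: [0.3, -0.3, 0.1]
finger_gap: 0.0004
t 6.625 joints [-0.06  0.57 -0.87  1.74  0.49  1.06 -0.99] tcp [0.4533 0.36   0.0151] F [ 0.3 -0.3  0.1]
fixture mm [-0.1 99.4 15.1] tool x deg 6.09 want 6.02 tilt [ 0. -0. -1.]
tool shift cm [0.01 1.44 0.11]
time_s: 7.12
tcp_pos: [0.4542, 0.3521, 0.0151]
eef_rot: [0.0, 0.999, 0.053, 0.0]
contact_force: [-0.2, -0.4, -0.1]
finger_gap: 0.0002
t 7.125 joints [-0.04  0.56 -0.87  1.75  0.49  1.06 -0.98] tcp [0.4542 0.3521 0.0151] F [-0.2 -0.4 -0.1]
fixture mm [-0.  91.4 15.1] tool x deg 6.07 want 6.02 tilt [ 0. -0. -1.]
tool shift cm [-0.    0.64  0.11]
```

View pics/s3.png

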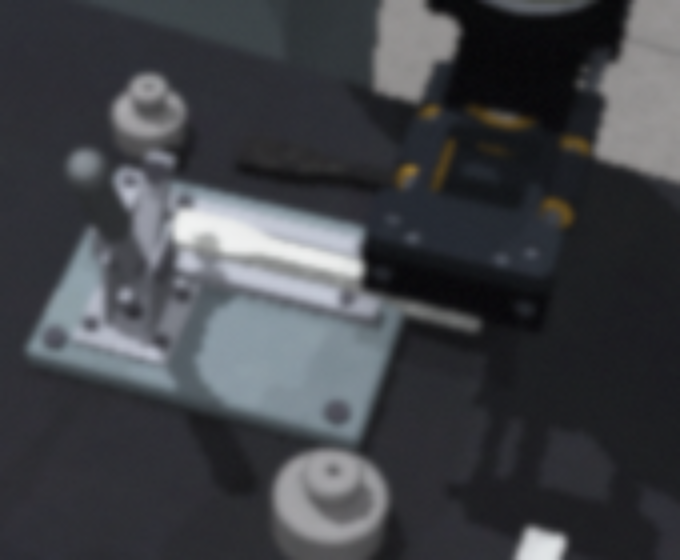

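The bar has not moved: its stop end is still at (175,225), though the TCP should be past its free end. I'll find out where the fingers really are before pushing on.

```bash
python3 - <<'E'
from h import *
import cv2
p,d=env.read_camera("scene")
cv2.imwrite("pics/s4.png",cv2.resize(np.clip(p[150:240,360:460,::-1].astype(float)**.5*16,0,255).astype(np.uint8),None,fx=7,fy=6.5,interpolation=cv2.INTER_CUBIC))
c=env.camera_info("scene"); R=np.array(c["R"])
v,u=np.mgrid[:400,:640]; q=np.stack([(u-c["cx"])/c["fx"]*d,(v-c["cy"])/c["fy"]*d,d],-1)
X=(q-c["t"])@R
for uv in [(405,190),(400,198),(410,203),(395,195),(385,185),(400,175),(420,185),(410,165),(335,178)]:
    print(uv,X[uv[1],uv[0]].round(3))
E
```

```text
(405, 190) [0.548 0.367 0.132]
(400, 198) [0.469 0.342 0.018]
(410, 203) [ 0.457  0.359 -0.001]
(395, 195) [0.542 0.351 0.107]
(385, 185) [0.55  0.335 0.132]
(400, 175) [0.534 0.352 0.147]
(420, 185) [0.541 0.387 0.147]
(410, 165) [0.488 0.355 0.127]
(335, 178) [0.477 0.215 0.023]
```

View pics/s4.png

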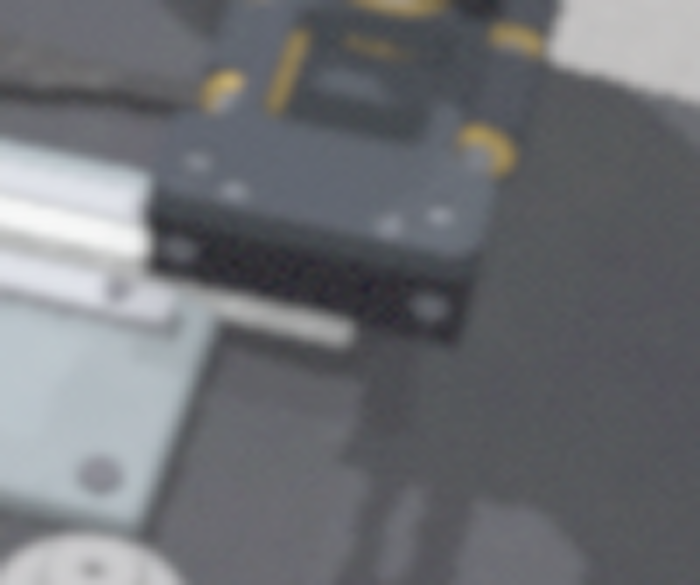

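```bash
python3 - <<'E'
from h import *
p=[.4638,.2612,.105]
for y in (97,92,87,82,75):
    print(y, proj("scene",F(p,[[10,y,12],[10,y,24],[10,y-150,24],[-10,y-150,24]])).round(1).tolist(), proj("top",F(p,[[0,y-150,24]])).round(1).tolist())
# finger silhouettes
print(proj("scene",F(p,[[15,91.4-10,15],[15,91.4+10,15],[15,101,60],[15,81,60]])))
E
```

```text
97 [[409.4, 201.0], [410.2, 196.8], [332.0, 177.5], [335.4, 170.2]] [[342.6, 236.4]]
92 [[406.8, 200.4], [407.5, 196.1], [329.4, 176.8], [332.9, 169.6]] [[344.6, 236.2]]
87 [[404.1, 199.7], [404.8, 195.4], [326.9, 176.2], [330.4, 169.0]] [[346.6, 236.1]]
82 [[401.4, 199.0], [402.1, 194.8], [324.4, 175.6], [327.9, 168.4]] [[348.6, 235.9]]
75 [[397.7, 198.1], [398.3, 193.8], [320.9, 174.7], [324.5, 167.5]] [[351.4, 235.6]]
[[400.61499377 199.86246794]
 [411.34988642 202.53805178]
 [414.03002227 185.93805249]
 [402.87031068 183.24454839]]
```

```bash
python3 - <<'E'
import cv2,numpy as np
a=cv2.imread("pics/s2.png")[150:350,100:420]; b=cv2.imread("pics/s3.png")[150:350,100:420]
cv2.imwrite("pics/cmp.png",cv2.resize(np.vstack([a,b]),None,fx=1.5*1.5,fy=1.45))
E
```

```text
(no output)
```

View pics/cmp.png

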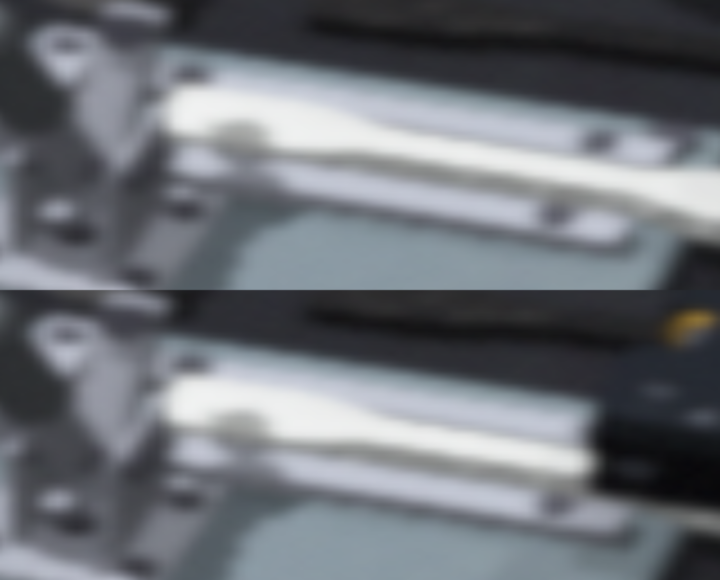

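```bash
python3 - <<'E'
from h import *
p=[.4638,.2612,.105]
print(proj("scene",F(p,[[95,91.4-37.5,85],[95,91.4+37.5,85],[95,91.4-37.5,110],[95,91.4+37.5,110]])).round(1))
import cv2
img,d=env.read_camera("scene")
c=env.camera_info("scene"); R=np.array(c["R"])
v,u=np.mgrid[:400,:640]; q=np.stack([(u-c["cx"])/c["fx"]*d,(v-c["cy"])/c["fy"]*d,d],-1)
X=(q-c["t"])@R-[p[0],p[1],0]
a=p[2];X=X@np.array([[np.cos(a),np.sin(a),0],[-np.sin(a),np.cos(a),0],[0,0,1]]).T*1000
for r in range(185,208,2):
    print(r,[tuple(X[r,k].round().astype(int)) for k in range(384,428,4)])
E
```

```text
[[376.7 203.3]
 [421.9 214.8]
 [377.6 193.3]
 [423.9 204.8]]
185 [(np.int64(92), np.int64(62), np.int64(129)), (np.int64(93), np.int64(69), np.int64(133)), (np.int64(96), np.int64(75), np.int64(138)), (np.int64(95), np.int64(81), np.int64(139)), (np.int64(97), np.int64(88), np.int64(143)), (np.int64(95), np.int64(93), np.int64(143)), (np.int64(96), np.int64(100), np.int64(147)), (np.int64(96), np.int64(106), np.int64(149)), (np.int64(92), np.int64(111), np.int64(147)), (np.int64(91), np.int64(117), np.int64(147)), (np.int64(88), np.int64(123), np.int64(147))]
187 [(np.int64(88), np.int64(62), np.int64(120)), (np.int64(94), np.int64(69), np.int64(129)), (np.int64(93), np.int64(75), np.int64(130)), (np.int64(94), np.int64(82), np.int64(134)), (np.int64(95), np.int64(88), np.int64(137)), (np.int64(95), np.int64(94), np.int64(140)), (np.int64(96), np.int64(100), np.int64(142)), (np.int64(95), np.int64(106), np.int64(144)), (np.int64(96), np.int64(112), np.int64(147)), (np.int64(94), np.int64(118), np.int64(147)), (np.int64(93), np.int64(124), np.int64(147))]
189 [(np.int64(88), np.int64(
[... 4227 characters left out ...]
(np.int64(11), np.int64(96), np.int64(2)), (np.int64(8), np.int64(103), np.int64(1)), (np.int64(4), np.int64(110), np.int64(-2)), (np.int64(2), np.int64(117), np.int64(-1)), (np.int64(0), np.int64(124), np.int64(0))]
207 [(np.int64(37), np.int64(56), np.int64(10)), (np.int64(32), np.int64(63), np.int64(7)), (np.int64(23), np.int64(69), np.int64(-1)), (np.int64(22), np.int64(76), np.int64(0)), (np.int64(18), np.int64(83), np.int64(-2)), (np.int64(17), np.int64(90), np.int64(0)), (np.int64(16), np.int64(97), np.int64(2)), (np.int64(12), np.int64(104), np.int64(0)), (np.int64(9), np.int64(111), np.int64(-2)), (np.int64(7), np.int64(118), np.int64(0)), (np.int64(3), np.int64(125), np.int64(-3))]
```

```bash
python3 - <<'E'
from h import *
import cv2
img,d=env.read_camera("scene"); n=img[:,:,::-1].copy(); o=cv2.imread("pics/scene0.png")
cv2.imwrite("pics/s5.png",n)
t=o[165:192,334:372]
r=cv2.matchTemplate(n[155:205,320:390],t,cv2.TM_CCOEFF_NORMED); print(cv2.minMaxLoc(r),'expect (14,10)')
a=o[185:210,385:420];b=n[185:210,385:420]
cv2.imwrite("pics/cmp2.png",cv2.resize(np.hstack([a,b]),None,fx=11,fy=18,interpolation=cv2.INTER_NEAREST))
E
```

```text
(-0.6273999810218811, 0.999915599822998, (5, 22), (14, 10)) expect (14,10)
```

View pics/cmp2.png

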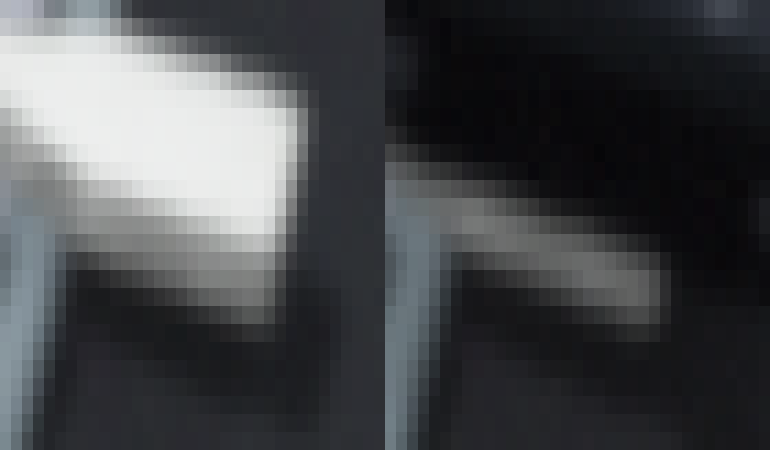

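The end corner is at the same pixel (~(409,201)) before and after, so the fingertips are not at the height or place I assumed. I'll lift clear and twist so the fingers show to the scene camera.

```bash
python3 -m inch '[{"claw":0,"x":0,"y":0,"z":-4,"twist":0},{"claw":0,"x":0,"y":0,"z":-4,"twist":-10},{"claw":0,"x":0,"y":0,"z":-2,"twist":-10},{"claw":0,"x":0,"y":0,"z":0,"twist":-10},{"claw":0,"x":0,"y":0,"z":0,"twist":-10},{"claw":0,"x":0,"y":0,"z":0,"twist":-10},{"claw":0,"x":0,"y":0,"z":0,"twist":-10},{"claw":0,"x":0,"y":0,"z":0,"twist":-10},{"claw":0,"x":0,"y":0,"z":0,"twist":-10},{"claw":0,"x":0,"y":0,"z":0,"twist":-10}]'
python3 st.py 0 91 115
python3 - <<'E'
from h import *
import cv2
p,d=env.read_camera("scene"); np.save("pics/s6.npy",d); cv2.imwrite("pics/s6.png",cv2.resize(p[60:240,300:520,::-1],None,fx=3.6,fy=3.3,interpolation=cv2.INTER_CUBIC))
s=env.get_state(); u=proj("scene",[s["tcp_pos"],s["tcp_pos"]+[0,0,.07]]); print((u-[300,60])*[3.6,3.3])
E
```

```text
time_s: 8.57
tcp_pos: [0.4541, 0.3523, 0.1151]
eef_rot: [0.0, 0.666, 0.746, 0.0]
contact_force: [1.0, -0.2, 0.3]
finger_gap: 0.0005
t 8.575 joints [ 0.19  0.61 -1.25  1.66  0.6   1.31  0.52] tcp [0.4541 0.3523 0.1151] F [ 1.  -0.2  0.3]
fixture mm [-1.000e-01  9.160e+01  1.151e+02] tool x deg 96.42 want 6.02 tilt [ 0. -0. -1.]
tool shift cm [-0.06  0.    0.01]
[[411.25744657 318.89868296]
 [429.90001048 215.10733293]]
```

View pics/s6.png

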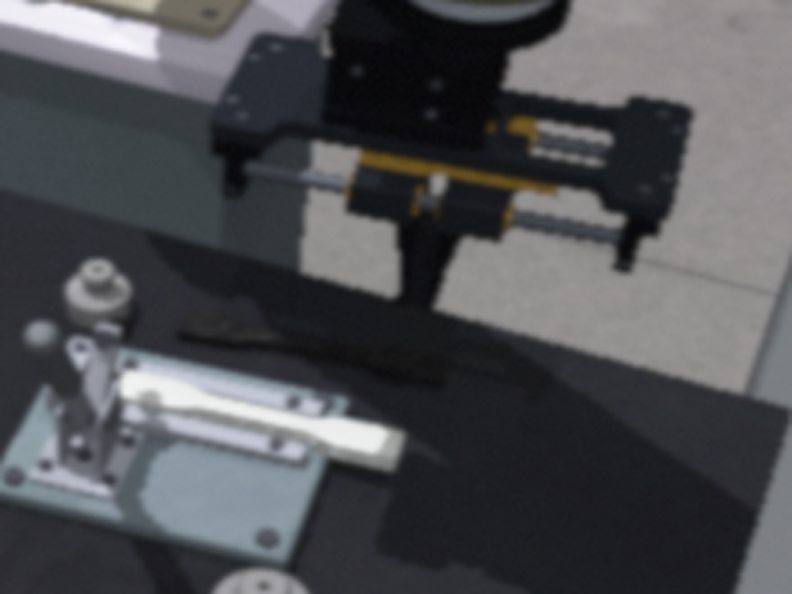

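```bash
python3 - <<'E'
from h import *
import cv2
p,d=env.read_camera("scene"); q=p[110:200,385:450,::-1].astype(float)
cv2.imwrite("pics/s7.png",cv2.resize(np.clip(q*3.5,0,255).astype(np.uint8),None,fx=8,fy=6.6,interpolation=cv2.INTER_CUBIC))
c=env.camera_info("scene"); R=np.array(c["R"]);v,u=np.mgrid[:400,:640]
X=(np.stack([(u-c["cx"])/c["fx"]*d,(v-c["cy"])/c["fy"]*d,d],-1)-c["t"])@R
for r in range(120,170,3): print(r,[tuple((X[r,k]*1000).round().astype(int).tolist()) for k in range(408,426,3)])
E
```

```text
120 [(495, 343, 224), (493, 347, 224), (494, 352, 226), (486, 354, 221), (484, 358, 221), (491, 364, 228)]
123 [(495, 343, 218), (493, 347, 218), (493, 352, 220), (488, 355, 217), (487, 359, 218), (490, 365, 222)]
126 [(494, 344, 212), (496, 349, 215), (493, 353, 214), (455, 349, 183), (450, 352, 180), (491, 366, 217)]
129 [(-605, 73, -778), (466, 342, 183), (467, 347, 185), (461, 351, 182), (461, 356, 184), (493, 367, 213)]
132 [(-587, 80, -779), (466, 343, 177), (467, 348, 179), (465, 352, 180), (465, 357, 181), (465, 362, 183)]
135 [(-561, 88, -772), (468, 344, 172), (468, 349, 174), (465, 353, 174), (463, 358, 173), (465, 363, 177)]
138 [(-539, 95, -769), (467, 345, 166), (466, 349, 166), (460, 353, 163), (464, 359, 168), (464, 363, 170)]
141 [(-524, 101, -772), (467, 345, 159), (465, 350, 160), (460, 354, 156), (463, 359, 161), (464, 364, 163)]
144 [(-503, 108, -769), (466, 346, 152), (464, 350, 152), (464, 355, 153), (465, 360, 156), (445, 361, 140)]
147 [(-483, 115, -767), (466, 347, 146), (465, 351, 146), (464, 356, 147), (465, 361, 150), (-513, 172, -770)]
150 [(324, 309, -1), (464, 347, 137), (466, 352, 141), (465, 357, 142), (465, 362, 144), (-503, 176, -777)]
153 [(331, 311, -2), (329, 317, -2), (327, 323, -1), (465, 358, 135), (465, 363, 137), (-475, 184, -767)]
156 [(338, 314, -3), (338, 320, 0), (337, 326, 1), (332, 331, -2), (330, 336, -1), (327, 342, -2)]
159 [(348, 317, -2), (345, 323, -2), (343, 328, -1), (341, 334, -1), (340, 340, 1), (334, 344, -3)]
162 [(357, 320, -1), (357, 326, 2), (355, 332, 2), (347, 336, -3), (345, 342, -2), (344, 347, -1)]
165 [(371, 324, 5), (361, 328, -2), (359, 334, -2), (355, 339, -3), (355, 345, 0), (350, 350, -3)]
168 [(380, 327, 7), (376, 332, 6), (376, 338, 7), (371, 343, 5), (370, 349, 6), (368, 354, 7)]
```

View pics/s7.png

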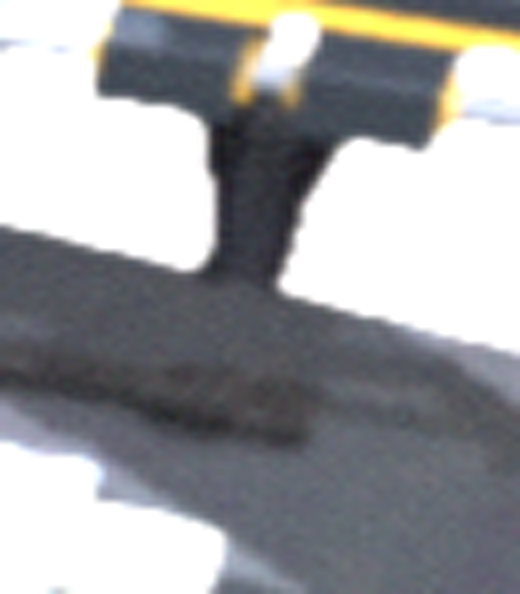

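The depth shows the real finger tips end at z ≈ 0.136 while the reported TCP is at 0.115. The fingertips are therefore about 20 mm higher than the TCP, and they passed over the bar. I'll turn back, go behind the bar end and work about 20 mm lower.

```bash
python3 -m inch '[{"claw":0,"x":0,"y":0,"z":0,"twist":10},{"claw":0,"x":0,"y":0,"z":0,"twist":10},{"claw":0,"x":0,"y":0,"z":0,"twist":10},{"claw":0,"x":0,"y":0,"z":0,"twist":10},{"claw":0,"x":0,"y":0,"z":0,"twist":10},{"claw":0,"x":0,"y":0,"z":0,"twist":10},{"claw":0,"x":0,"y":0,"z":0,"twist":10},{"claw":0,"x":0,"y":0,"z":0,"twist":10},{"claw":0,"x":0,"y":0,"z":0,"twist":10},{"claw":0,"x":0,"y":-1.5,"z":0,"twist":0}]'
python3 -m inch '[{"claw":0,"x":0,"y":-1.5,"z":0,"twist":0},{"claw":0,"x":0,"y":0,"z":3,"twist":0},{"claw":0,"x":0,"y":0,"z":3,"twist":0},{"claw":0,"x":0,"y":0,"z":3,"twist":0},{"claw":0,"x":0,"y":0,"z":1.5,"twist":0},{"claw":0,"x":0,"y":0,"z":0,"twist":0}]'
python3 st.py 0 120 -3
```

```text
time_s: 9.93
tcp_pos: [0.4532, 0.3669, 0.1154]
eef_rot: [0.0, 0.999, 0.051, 0.001]
contact_force: [-0.5, -0.1, -0.0]
finger_gap: 0.0004
time_s: 10.68
tcp_pos: [0.4503, 0.3825, 0.0095]
eef_rot: [0.0, 0.999, 0.054, -0.001]
contact_force: [0.1, 0.5, 0.5]
finger_gap: 0.0006
t 10.675 joints [-0.11  0.6  -0.86  1.71  0.51  1.07 -1.03] tcp [0.4503 0.3825 0.0095] F [0.1 0.5 0.5]
fixture mm [ -0.7 122.1   9.5] tool x deg 6.17 want 6.02 tilt [-0.001 -0.    -1.   ]
tool shift cm [0.07 0.21 1.25]
```

```bash
python3 -m inch '[{"claw":0,"x":0.1,"y":0,"z":0.4,"twist":0},{"claw":0,"x":0,"y":0,"z":0.4,"twist":0},{"claw":0,"x":0,"y":0,"z":0.4,"twist":0},{"claw":0,"x":0,"y":0,"z":0,"twist":0}]'
python3 -m inch '[{"claw":0,"x":0,"y":0.3,"z":0,"twist":0},{"claw":0,"x":0,"y":0.3,"z":0,"twist":0},{"claw":0,"x":0,"y":0.3,"z":0,"twist":0},{"claw":0,"x":0,"y":0.3,"z":0,"twist":0},{"claw":0,"x":0,"y":0.3,"z":0,"twist":0},{"claw":0,"x":0,"y":0.3,"z":0,"twist":0},{"claw":0,"x":0,"y":0,"z":0,"twist":0}]'
python3 st.py 0 85 -3
python3 - <<'E'
from h import *
import cv2
img,d=env.read_camera("scene"); n=img[:,:,::-1].copy()
cv2.imwrite("pics/s8.png",cv2.resize(n[120:260,290:460],None,fx=4,fy=4))
E
```

```text
time_s: 11.18
tcp_pos: [0.4519, 0.3821, -0.0021]
eef_rot: [0.0, 0.999, 0.053, -0.0]
contact_force: [0.0, 0.3, -0.4]
finger_gap: 0.0007
time_s: 12.05
tcp_pos: [0.454, 0.364, -0.0019]
eef_rot: [0.0, 0.999, 0.053, 0.0]
contact_force: [0.0, -0.2, 0.3]
finger_gap: 0.0005
t 12.05 joints [-0.08  0.6  -0.86  1.74  0.52  1.04 -1.01] tcp [ 0.454   0.364  -0.0019] F [ 0.  -0.2  0.3]
fixture mm [  1.  103.2  -1.9] tool x deg 6.06 want 6.02 tilt [ 0. -0. -1.]
tool shift cm [-0.11  1.82  0.11]
```

View pics/s8.png

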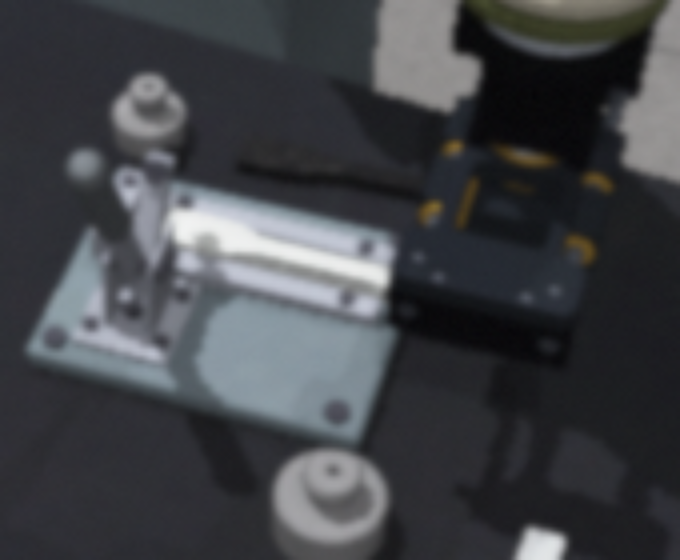

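The bar now moves with the fingers. I'll continue gently to the stop.

```bash
python3 -m inch '[{"claw":0,"x":-0.1,"y":0.2,"z":0,"twist":0},{"claw":0,"x":0,"y":0.2,"z":0,"twist":0},{"claw":0,"x":0,"y":0.2,"z":0,"twist":0},{"claw":0,"x":0,"y":0.2,"z":0,"twist":0},{"claw":0,"x":0,"y":0.2,"z":0,"twist":0},{"claw":0,"x":0,"y":0.2,"z":0,"twist":0},{"claw":0,"x":0,"y":0.2,"z":0,"twist":0},{"claw":0,"x":0,"y":0.1,"z":0,"twist":0},{"claw":0,"x":0,"y":0,"z":0,"twist":0}]'
python3 st.py 0 84 -3
python3 -m inch '[{"claw":0,"x":0,"y":0.1,"z":0,"twist":0},{"claw":0,"x":0,"y":0,"z":0,"twist":0}]'
python3 st.py 0 84 -3
```

```text
time_s: 13.22
tcp_pos: [0.4545, 0.3491, -0.0019]
eef_rot: [0.0, 0.999, 0.053, 0.0]
contact_force: [-0.1, -0.7, 0.5]
finger_gap: 0.0005
t 13.225 joints [-0.05  0.58 -0.86  1.77  0.51  1.03 -0.99] tcp [ 0.4545  0.3491 -0.0019] F [-0.1 -0.7  0.5]
fixture mm [-0.  88.4 -1.9] tool x deg 6.08 want 6.02 tilt [ 0. -0. -1.]
tool shift cm [0.   0.44 0.11]
time_s: 13.48
tcp_pos: [0.4546, 0.3482, -0.0019]
eef_rot: [0.0, 0.999, 0.053, 0.0]
contact_force: [0.3, -0.6, 0.4]
finger_gap: 0.0008
t 13.475 joints [-0.05  0.58 -0.86  1.77  0.51  1.03 -0.99] tcp [ 0.4546  0.3482 -0.0019] F [ 0.3 -0.6  0.4]
fixture mm [-0.  87.5 -1.9] tool x deg 6.09 want 6.02 tilt [ 0. -0. -1.]
tool shift cm [0.   0.35 0.11]
```

```bash
for i in 1; do python3 -m inch '[{"claw":0,"x":0,"y":0.1,"z":0,"twist":0},{"claw":0,"x":0,"y":0.1,"z":0,"twist":0}]'; done
python3 -m inch '[{"claw":0,"x":0,"y":0.1,"z":0,"twist":0}]'
python3 -m inch '[{"claw":0,"x":0,"y":0.1,"z":0,"twist":0}]'
python3 st.py 0 84 -3
python3 - <<'E'
from h import *
import cv2
img,d=env.read_camera("scene"); n=img[:,:,::-1].copy()
cv2.imwrite("pics/s9.png",cv2.resize(n[120:260,290:460],None,fx=4,fy=4))
E
```

```text
time_s: 13.72
tcp_pos: [0.4547, 0.3474, -0.0016]
eef_rot: [-0.001, 0.999, 0.053, 0.0]
contact_force: [0.5, 4.7, -0.7]
finger_gap: 0.0003
time_s: 13.85
tcp_pos: [0.4547, 0.3473, -0.0013]
eef_rot: [-0.002, 0.999, 0.054, 0.0]
contact_force: [-0.3, 7.8, 0.4]
finger_gap: 0.0004
time_s: 13.98
tcp_pos: [0.4547, 0.3472, -0.0011]
eef_rot: [-0.002, 0.999, 0.054, 0.001]
contact_force: [-0.4, 10.7, -0.3]
finger_gap: 0.0004
t 13.975 joints [-0.04  0.58 -0.86  1.77  0.5   1.02 -0.98] tcp [ 0.4547  0.3472 -0.0011] F [-0.4 10.7 -0.3]
fixture mm [-0.1 86.5 -1.1] tool x deg 6.18 want 6.02 tilt [ 0.001  0.005 -1.   ]
tool shift cm [0.01 0.25 0.19]
```

View pics/s9.png

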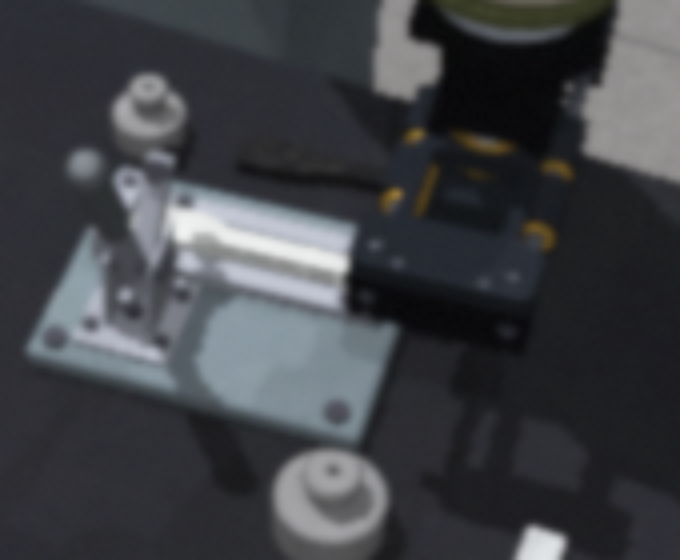

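Force rose to about 10 N while motion stopped, so the bar is against the stop. Next I'll back off, lift, and go above the clamp.

```bash
python3 -m inch '[{"claw":0,"x":0,"y":-0.5,"z":0,"twist":0},{"claw":0,"x":0,"y":-2,"z":0,"twist":0},{"claw":0,"x":0,"y":0,"z":-4,"twist":0},{"claw":0,"x":0,"y":0,"z":-6,"twist":0},{"claw":0,"x":0,"y":0,"z":-6,"twist":0},{"claw":0,"x":0,"y":0,"z":-5,"twist":0},{"claw":0,"x":2,"y":4,"z":0,"twist":0},{"claw":0,"x":1,"y":5,"z":0,"twist":0},{"claw":0,"x":1,"y":5,"z":0,"twist":0},{"claw":0,"x":0,"y":2,"z":0,"twist":0}]'
python3 st.py 50 -55 118
python3 - <<'E'
from h import *
import cv2
for n in("scene","top"):
    img,d=env.read_camera(n); q=img[110:250,280:450] if n=="scene" else img[170:285,270:385]
    cv2.imwrite(f"pics/{n}10.png",cv2.resize(q[:,:,::-1],None,fx=4.2,fy=4.2,interpolation=cv2.INTER_CUBIC))
E
```

```text
time_s: 15.28
tcp_pos: [0.5103, 0.21, 0.2077]
eef_rot: [0.001, 0.999, 0.051, -0.0]
contact_force: [0.2, 1.0, -0.1]
finger_gap: 0.0005
t 15.275 joints [ 0.33  0.3  -0.95  1.61  0.25  1.36 -0.56] tcp [0.5103 0.21   0.2077] F [ 0.2  1.  -0.1]
fixture mm [ 40.9 -55.8 207.7] tool x deg 5.79 want 6.02 tilt [-0.001 -0.002 -1.   ]
tool shift cm [ 0.92 -0.1   8.97]
```

View pics/scene10.png

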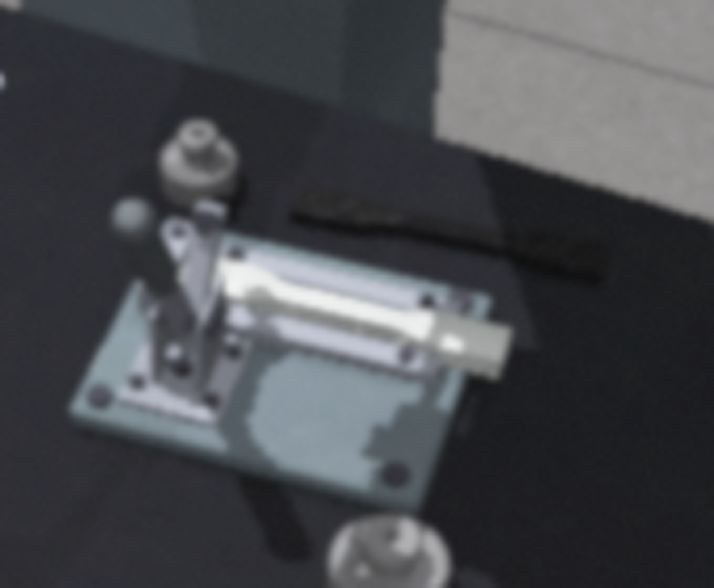

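View pics/top10.png

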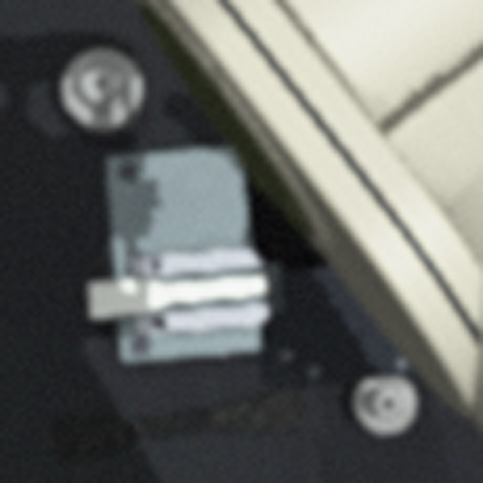

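```bash
python3 - <<'E'
from h import *
import cv2
from scipy.ndimage import map_coordinates
def prof(name,img,p,x,z,ys):
    u=proj(name,F(p,[[x,y,z] for y in ys])); g=img.mean(2).astype(float)
    return map_coordinates(g,[u[:,1],u[:,0]],order=1)
ys=np.arange(50,112,1.)
now={n:env.read_camera(n)[0] for n in("scene","top")}
for n,p in(("top",[.4636,.2609,.104]),("scene",[.4648,.2623,.1076])):
    for tag,img in(("old",cv2.imread(f"pics/{n}0.png")),("new",now[n])):
        out=[]
        for x in(-5,0,5):
            g=prof(n,img,p,x,24,ys); i=np.where(ys>68)[0]; gg=g[i]; 
            hi=gg[:4].mean() if tag=="new" else g[(ys>80)&(ys<88)].mean(); lo=g[-6:].mean()
            m=(hi+lo)/2; k=np.where(gg>m)[0].max(); out.append(round(float(ys[i][k]+(gg[k]-m)/(gg[k]-gg[k+1])),1))
        print(n,tag,out)
E
```

```text
top old [97.4, 97.3, 97.1]
top new [77.0, 76.7, 76.7]
scene old [96.0, 96.5, 96.6]
scene new [76.7, 76.8, 76.9]
```

```bash
python3 - <<'E'
from h import *
import cv2
from scipy.ndimage import map_coordinates
o=cv2.imread("pics/top0.png"); 
p=[.4636,.2609,.104]
for x,z,ys in((16,20,np.arange(40,62,1.)),(-16,20,np.arange(40,62,1.)),(40,12,np.arange(50,72,1.)),(-30,12,np.arange(50,72,1.)),(30,12,np.arange(-108,-88,1.)),(-10,29,np.arange(-105,-60,1.)),(8,29,np.arange(-105,-60,1.))):
    u=proj("top",F(p,[[x,y,z] for y in ys])); g=map_coordinates(o.mean(2).astype(float),[u[:,1],u[:,0]],order=1)
    print(x,z,ys[0],g.round().astype(int))
E
```

```text
16 20 40.0 [196 207 217 224 227 230 225 220 210 194 178 163 148 140 144 148 151 152
 148 132 116  98]
-16 20 40.0 [192 205 217 225 228 230 228 225 218 204 190 181 174 170 171 172 169 165
 157 139 122 100]
40 12 50.0 [175 175 175 175 174 174 173 169 162 154 135 116  97  78  60  54  49  47
  51  55  55  54]
-30 12 50.0 [111 113 116 124 132 142 152 160 156 153 142 125 108  88  68  57  53  49
  51  52  53  54]
30 12 -108.0 [ 57  57  56  56  56  56  56  55  60  73  87 108 131 150 163 175 179 181
 182 182]
-10 29 -105.0 [ 55  54  53  52  53  55  57  60  66  83  99 120 141 160 172 185 195 205
 213 214 214 208 199 191 187 183 186 189 189 180 171 158 145 139 140 142
 146 150 153 154 155 154 153 152 152]
8 29 -105.0 [ 55  55  55  55  55  54  55  64  73  89 109 128 143 158 168 175 183 194
 206 213 220 224 222 220 218 217 215 214 213 200 183 165 145 125 121 121
 124 133 142 141 139 132 114  97  81]
```

```bash
python3 - <<'E'
from h import *
import cv2
from scipy.ndimage import map_coordinates
o=cv2.imread("pics/top0.png"); p=[.4636,.2609,.104]
for x in(-7,-4,0,4):
    ys=np.arange(-66,-35,1.)
    u=proj("top",F(p,[[x,y,24] for y in ys])); g=map_coordinates(o.mean(2).astype(float),[u[:,1],u[:,0]],order=1); print(x,g.round().astype(int))
E
```

```text
-7 [148 152 154 155 155 154 154 154 154 165 177 194 215 236 242 248 250 251
 252 252 252 252 252 252 252 252 252 252 252 252 252]
-4 [151 157 162 164 162 160 160 160 164 172 181 201 222 239 245 252 253 254
 254 253 253 253 252 252 253 253 253 252 252 252 252]
0 [154 154 154 146 134 124 115 106 107 111 120 140 161 183 205 224 235 245
 249 251 253 253 252 252 252 252 251 251 249 248 246]
4 [145 140 133 113  93  76  60  46  42  38  39  44  52  73  94 125 162 196
 218 238 247 249 251 250 249 245 241 237 229 221 216]
```

Both cameras put the bar's end at about 76 mm (bloom of roughly 1 mm), against 75 for home. I'll move aside briefly and check the stop end directly from the top camera.

```bash
python3 -m inch '[{"claw":0,"x":0,"y":0,"z":-6,"twist":0},{"claw":0,"x":0,"y":0,"z":-6,"twist":0},{"claw":0,"x":0,"y":4,"z":-2,"twist":0},{"claw":0,"x":0,"y":5,"z":0,"twist":0},{"claw":0,"x":0,"y":5,"z":0,"twist":0},{"claw":0,"x":0,"y":5,"z":0,"twist":0},{"claw":0,"x":0,"y":4,"z":0,"twist":0},{"claw":0,"x":0,"y":0,"z":0,"twist":0}]'
python3 - <<'E'
from h import *
import cv2
from scipy.ndimage import map_coordinates
o=env.read_camera("top")[0]; p=[.4636,.2609,.104]
cv2.imwrite("pics/top11.png",cv2.resize(o[170:285,270:385,::-1],None,fx=5,fy=5,interpolation=cv2.INTER_CUBIC))
for x in(-7,-4,0,4):
    ys=np.arange(-90,-55,1.)
    u=proj("top",F(p,[[x,y,24] for y in ys])); g=map_coordinates(o.mean(2).astype(float),[u[:,1],u[:,0]],order=1); print(x,g.round().astype(int))
for x in(-5,0,5):
    ys=np.arange(68,88,1.)
    u=proj("top",F(p,[[x,y,24] for y in ys])); g=map_coordinates(o.mean(2).astype(float),[u[:,1],u[:,0]],order=1); print(x,g.round().astype(int))
E
```

```text
time_s: 16.48
tcp_pos: [0.5338, -0.0165, 0.3476]
eef_rot: [0.0, 0.999, 0.051, -0.0]
contact_force: [0.5, 0.9, 0.0]
finger_gap: 0.0003
-7 [138 147 155 159 163 164 162 158 157 157 157 158 159 160 161 165 171 178
 185 193 197 198 200 194 189 184 178 173 171 169 168 167 167 170 174]
-4 [122 128 135 144 153 158 161 164 165 165 165 165 165 166 167 173 180 187
 194 200 202 202 200 195 190 184 178 174 171 168 167 168 169 171 172]
0 [121 126 133 142 149 155 161 164 166 168 167 167 167 169 171 175 180 186
 193 198 199 200 196 190 183 173 163 150 137 125 117 110 108 108 109]
4 [119 123 133 143 151 157 163 165 166 166 165 165 165 165 166 168 171 177
 184 190 195 199 196 192 180 163 146 122  99  80  65  52  46  40  38]
-5 [205 205 206 206 202 196 189 169 149 124  97  70  58  46  44  48  52  56
  60  62]
0 [203 203 204 204 199 194 183 164 146 119  92  71  57  42  44  47  50  53
  57  60]
5 [202 203 204 204 200 197 184 168 149 122  95  78  62  50  46  43  47  53
  57  59]
```

View pics/top11.png

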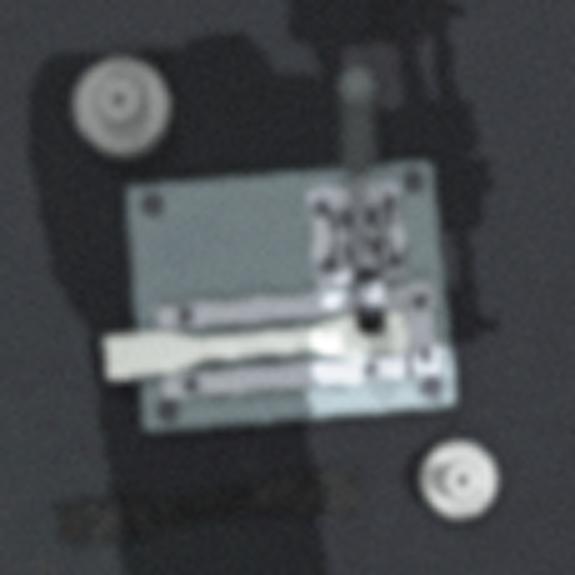

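```bash
python3 - <<'E'
from h import *
from scipy.ndimage import map_coordinates
p=[.4636,.2609,.104]
for n,p in(("top",[.4636,.2609,.104]),("scene",[.4648,.2623,.1076])):
    o=env.read_camera(n)[0]
    for y in(70,62,56,50,46,42,38,30):
        xs=np.arange(-16,17,1.)
        u=proj(n,F(p,[[x,y,24] for x in xs])); g=map_coordinates(o.mean(2).astype(float),[u[:,1],u[:,0]],order=1); print(n,y,g.round().astype(int))
E
```

```text
top 70 [ 33  37  54  73  96 126 156 173 189 199 202 205 204 203 202 202 203 203
 204 203 203 203 198 194 183 169 152 126 100  78  59  42  40]
top 62 [ 54  58  66  76  99 123 144 163 181 190 200 204 206 207 206 205 205 205
 205 205 205 203 201 196 184 172 152 131 110  92  74  66  60]
top 56 [109 107 104 109 118 129 147 166 179 191 201 204 206 207 207 206 206 205
 205 206 206 205 204 198 192 184 171 158 144 130 120 116 112]
top 50 [138 135 131 131 132 143 158 172 186 199 204 207 209 208 208 208 208 207
 207 206 206 205 203 199 196 185 173 162 152 141 138 135 135]
top 46 [163 160 157 154 151 161 171 182 192 202 205 208 209 209 209 208 206 206
 205 205 206 206 203 199 193 183 172 164 156 152 155 159 162]
top 42 [156 153 152 152 153 157 161 173 184 193 201 207 208 209 209 209 208 208
 208 207 206 205 199 193 184 171 160 153 146 146 151 155 157]
top 38 [113 115 121 127 132 137 144 154 165 178 190 200 204 208 209 210 210 208
 207 205 202 197 187 178 163 147 136 129 122 122 122 120 116]
top 30 [159 156 154 148 137 127 119 112 116 129 142 161 178 190 198 205 205 206
 202 196 189 174 160 146 1
[... 487 characters left out ...]
97 103 108 113 119 126 132 138 144 149 152 155 157 158 159 160
 161 162 163 164 165 166 166 166 165 161 157 152 146 140 135]
scene 46 [ 90  99 108 116 122 126 130 134 137 141 145 148 151 154 156 157 158 159
 160 161 162 163 164 165 166 166 162 158 152 145 138 133 128]
scene 42 [ 99 105 110 113 116 119 122 124 128 134 140 145 150 154 156 157 159 159
 160 162 163 164 165 166 165 163 161 155 148 141 133 125 122]
scene 38 [ 83  80  78  75  72  72  73  81  91 102 114 127 138 144 151 154 157 159
 160 162 163 164 165 164 163 160 154 148 141 133 126 119 112]
scene 30 [103 107 110 113 116 117 117 119 120 122 125 128 131 135 140 145 150 154
 157 159 160 160 159 155 150 144 139 133 130 129 127 126 125]
```

The measured bar width reads 22.4 mm against a true 20 mm, so each edge blooms about 1.2 mm. That puts the end at about 75.5 mm, and with the force stop the bar is home. Now the handle.

```bash
python3 -m inch '[{"claw":0,"x":0,"y":-5,"z":0,"twist":0},{"claw":0,"x":0,"y":-5,"z":0,"twist":0},{"claw":0,"x":0,"y":-5,"z":0,"twist":0},{"claw":0,"x":0,"y":-5,"z":2,"twist":0},{"claw":0,"x":0,"y":-3,"z":6,"twist":0},{"claw":0,"x":0,"y":0,"z":6,"twist":0},{"claw":0,"x":0,"y":0,"z":0,"twist":0}]'
python3 st.py 45 -55 118
```

```text
time_s: 17.5
tcp_pos: [0.5064, 0.2128, 0.2092]
eef_rot: [0.001, 0.998, 0.055, -0.003]
contact_force: [0.3, -1.0, 0.3]
finger_gap: 0.0006
t 17.5 joints [ 0.33  0.3  -0.97  1.61  0.25  1.37 -0.56] tcp [0.5064 0.2128 0.2092] F [ 0.3 -1.   0.3]
fixture mm [ 37.3 -52.6 209.2] tool x deg 6.28 want 6.02 tilt [-0.006 -0.002 -1.   ]
tool shift cm [0.83 0.23 9.11]
```

```bash
python3 -m inch '[{"claw":0,"x":0.5,"y":0.2,"z":3,"twist":0},{"claw":0,"x":0,"y":0,"z":3,"twist":0},{"claw":0,"x":0,"y":0,"z":2,"twist":0},{"claw":0,"x":0,"y":0,"z":1,"twist":0},{"claw":0,"x":0,"y":0,"z":0,"twist":0}]'
python3 st.py 74 -55 118
python3 - <<'E'
from h import *
import cv2
img,d=env.read_camera("scene"); cv2.imwrite("pics/s12.png",cv2.resize(img[90:250,270:450,::-1],None,fx=4,fy=3.7,interpolation=cv2.INTER_CUBIC))
E
```

```text
time_s: 18.12
tcp_pos: [0.5147, 0.2111, 0.1228]
eef_rot: [-0.0, 0.999, 0.053, 0.0]
contact_force: [0.1, -0.4, 0.0]
finger_gap: 0.0001
t 18.125 joints [ 0.3   0.39 -0.93  1.71  0.33  1.21 -0.61] tcp [0.5147 0.2111 0.1228] F [ 0.1 -0.4  0. ]
fixture mm [ 45.4 -55.2 122.8] tool x deg 6.09 want 6.02 tilt [ 0.  0. -1.]
tool shift cm [ 2.86 -0.02  0.49]
```

View pics/s12.png

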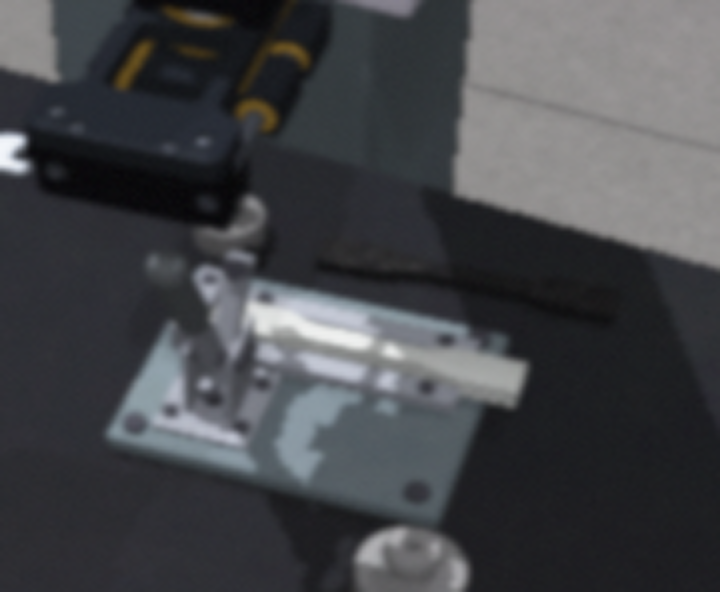

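```bash
python3 -m inch '[{"claw":0,"x":1,"y":0,"z":0.3,"twist":0},{"claw":0,"x":1,"y":0,"z":0.2,"twist":0},{"claw":0,"x":0.8,"y":0,"z":0,"twist":0},{"claw":0,"x":0.5,"y":0,"z":0.2,"twist":0},{"claw":0,"x":0.5,"y":0,"z":0.2,"twist":0},{"claw":0,"x":0.5,"y":0,"z":0.3,"twist":0}]'
python3 st.py 90 -55 111
```

```text
time_s: 18.92
tcp_pos: [0.5574, 0.2156, 0.1106]
eef_rot: [0.0, 0.999, 0.053, 0.0]
contact_force: [-2.7, -0.6, 6.3]
finger_gap: 0.0003
t 18.925 joints [ 0.24  0.49 -0.89  1.61  0.39  1.23 -0.62] tcp [0.5574 0.2156 0.1106] F [-2.7 -0.6  6.3]
fixture mm [ 88.3 -55.2 110.6] tool x deg 6.1 want 6.02 tilt [ 0. -0. -1.]
tool shift cm [ 0.17 -0.02 -0.04]
```

```bash
python3 -m inch '[{"claw":0,"x":0.8,"y":0,"z":0.45,"twist":0},{"claw":0,"x":0.7,"y":0,"z":0.45,"twist":0},{"claw":0,"x":0.6,"y":0,"z":0.55,"twist":0},{"claw":0,"x":0.5,"y":0,"z":0.55,"twist":0},{"claw":0,"x":0.5,"y":0,"z":0.65,"twist":0},{"claw":0,"x":0.4,"y":0,"z":0.65,"twist":0}]'
python3 st.py 124 -55 78
python3 - <<'E'
from h import *
import cv2
img,d=env.read_camera("scene"); cv2.imwrite("pics/s13.png",cv2.resize(img[90:250,270:450,::-1],None,fx=4,fy=3.7,interpolation=cv2.INTER_CUBIC))
E
```

```text
time_s: 19.68
tcp_pos: [0.5924, 0.2191, 0.0767]
eef_rot: [0.0, 0.999, 0.053, 0.0]
contact_force: [-0.1, 0.2, 2.3]
finger_gap: 0.0001
t 19.675 joints [ 0.19  0.59 -0.84  1.55  0.46  1.21 -0.62] tcp [0.5924 0.2191 0.0767] F [-0.1  0.2  2.3]
fixture mm [123.5 -55.3  76.7] tool x deg 6.09 want 6.02 tilt [ 0.  0. -1.]
tool shift cm [ 0.05 -0.03 -0.13]
```

View pics/s13.png

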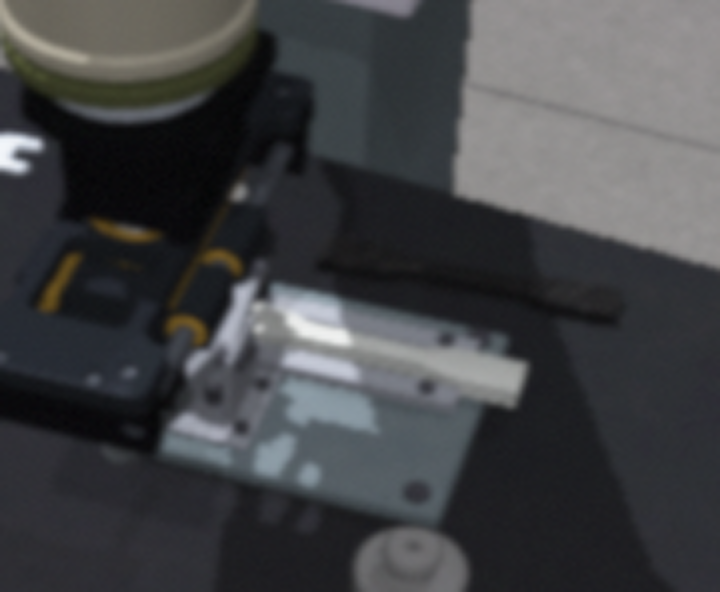

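```bash
python3 -m inch '[{"claw":0,"x":0.4,"y":0,"z":0.7,"twist":0},{"claw":0,"x":0.3,"y":0,"z":0.7,"twist":0},{"claw":0,"x":0.2,"y":0,"z":0.7,"twist":0},{"claw":0,"x":0.2,"y":0,"z":0.6,"twist":0},{"claw":0,"x":0.1,"y":0,"z":0.4,"twist":0},{"claw":0,"x":0,"y":0,"z":0,"twist":0}]'
python3 st.py 136 -55 41
```

```text
time_s: 20.48
tcp_pos: [0.6039, 0.2203, 0.0459]
eef_rot: [0.0, 0.999, 0.053, -0.0]
contact_force: [-0.1, 0.2, -0.0]
finger_gap: 0.0002
t 20.475 joints [ 0.17  0.64 -0.82  1.55  0.49  1.17 -0.64] tcp [0.6039 0.2203 0.0459] F [-0.1  0.2 -0. ]
fixture mm [135.  -55.3  45.9] tool x deg 6.08 want 6.02 tilt [-0. -0. -1.]
tool shift cm [ 0.1  -0.03  0.49]
```

The force has gone to zero, so the handle has snapped away from the finger. I'll lift straight up, move aside and look.

```bash
python3 -m inch '[{"claw":0,"x":0,"y":0,"z":-4,"twist":0},{"claw":0,"x":0,"y":0,"z":-6,"twist":0},{"claw":0,"x":0,"y":0,"z":-6,"twist":0},{"claw":0,"x":0,"y":0,"z":-6,"twist":0},{"claw":0,"x":0,"y":0,"z":-6,"twist":0},{"claw":0,"x":0,"y":4,"z":-2,"twist":0},{"claw":0,"x":0,"y":5,"z":0,"twist":0},{"claw":0,"x":0,"y":5,"z":0,"twist":0},{"claw":0,"x":0,"y":5,"z":0,"twist":0},{"claw":0,"x":0,"y":3,"z":0,"twist":0}]'
python3 st.py
python3 - <<'E'
from h import *
import cv2
from scipy.ndimage import map_coordinates
p=[.4636,.2609,.104]
img,d=env.read_camera("scene"); cv2.imwrite("pics/s14.png",cv2.resize(img[110:250,270:450,::-1],None,fx=4.2,fy=4.2,interpolation=cv2.INTER_CUBIC))
o,d=env.read_camera("top"); cv2.imwrite("pics/t14.png",cv2.resize(o[160:285,260:385,::-1],None,fx=4.6,fy=4.6,interpolation=cv2.INTER_CUBIC))
for x in(-5,0,5):
    ys=np.arange(68,88,1.)
    u=proj("top",F(p,[[x,y,24] for y in ys])); g=map_coordinates(o.mean(2).astype(float),[u[:,1],u[:,0]],order=1); print(x,g.round().astype(int))
# predicted locked knob/handle end
L=[[55+120,-55,52],[55+85,-55,60.5]]
print("scene",(proj("scene",F(p,L))-[270,110])*4.2,"top",(proj("top",F(p,L))-[260,160])*4.6)
E
```

```text
time_s: 21.72
tcp_pos: [0.6274, -0.0015, 0.3465]
eef_rot: [0.0, 0.999, 0.052, 0.0]
contact_force: [-0.0, 1.0, 0.0]
finger_gap: 0.0003
t 21.725 joints [ 0.5   0.42 -0.85  1.16  0.32  1.69 -0.16] tcp [ 0.6274 -0.0015  0.3465] F [-0.  1.  0.]
fixture mm [ 135.2 -278.4  346.5] tool x deg 5.92 want 6.02 tilt [ 0.    -0.001 -1.   ]
-5 [250 250 250 250 250 250 248 230 212 181 139 100  77  55  46  47  48  51
  53  55]
0 [248 248 248 249 248 247 239 221 203 164 124  90  66  42  41  42  45  49
  53  55]
5 [248 249 250 250 249 249 235 219 196 159 122  92  64  44  41  39  42  47
  51  54]
scene [[116.51085046 526.29538945]
 [147.74636192 446.00702437]] top [[354.52573396  25.39310568]
 [361.13691656  85.22583794]]
```

View pics/s14.png

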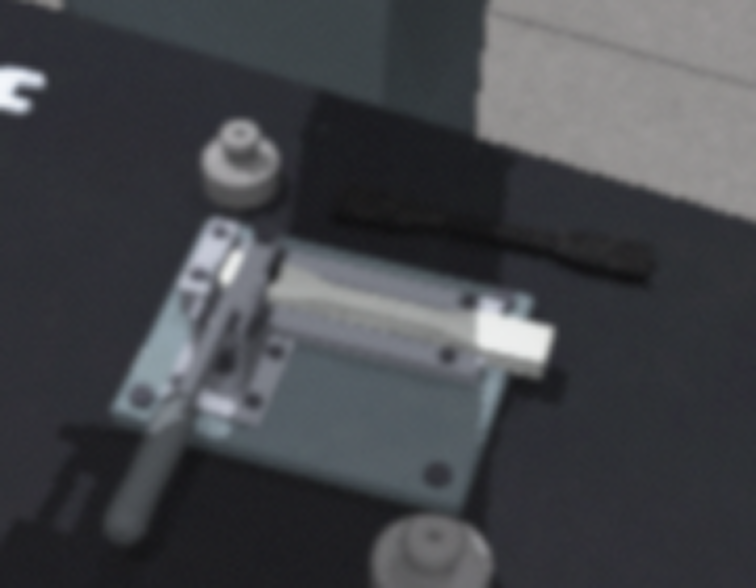

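View pics/t14.png

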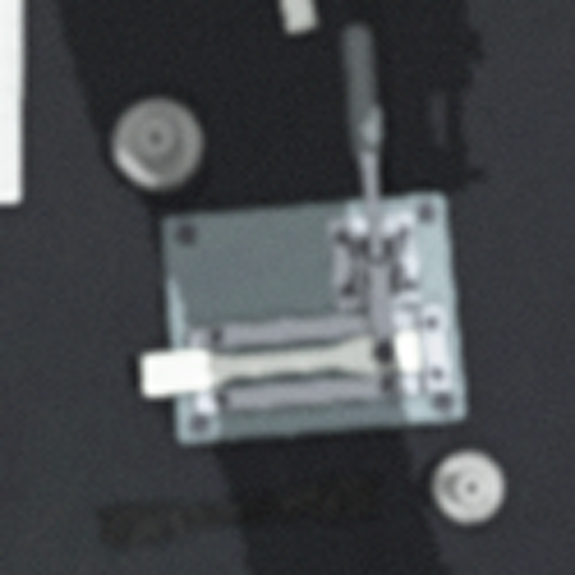

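The handle lies level: its end is at (125,530) in the scene crop and (357,30) in the top crop, within a few enlarged pixels of the locked prediction. The arm is down on the bar. One more profile at the stop, now lit.

```bash
python3 - <<'E'
from h import *
import cv2
from scipy.ndimage import map_coordinates
p=[.4636,.2609,.104]
o,d=env.read_camera("top"); cv2.imwrite("pics/t15.png",cv2.resize(o[222:252,335:365,::-1],None,fx=19,fy=19,interpolation=cv2.INTER_CUBIC))
for x in(-8,-4,0,4,8):
    ys=np.arange(-92,-60,1.)
    u=proj("top",F(p,[[x,y,26] for y in ys])); g=map_coordinates(o.mean(2).astype(float),[u[:,1],u[:,0]],order=1); print(x,g.round().astype(int))
for y in(-75,-72): print(((proj("top",F(p,[[0,y,24]]))-[335,222])*19).round())
E
```

```text
-8 [167 180 193 203 214 220 225 228 225 222 219 217 215 214 213 208 202 199
 206 213 222 233 241 245 248 249 249 246 240 233 216 196]
-4 [166 180 191 200 210 219 227 231 233 235 235 236 234 231 228 221 215 215
 219 224 234 244 249 252 254 254 255 255 254 251 238 226]
0 [170 182 189 195 204 215 226 230 234 235 235 235 234 232 229 224 220 220
 221 227 236 244 248 251 253 253 254 254 254 247 237 222]
4 [170 179 185 191 203 215 224 230 236 235 235 234 233 232 229 226 223 221
 219 228 237 244 248 252 253 253 253 254 254 245 236 214]
8 [167 175 181 189 201 213 219 224 227 225 224 222 221 220 219 217 213 208
 209 218 227 234 241 246 247 249 248 247 243 235 227 205]
[[314. 261.]]
[[291. 263.]]
```

View pics/t15.png

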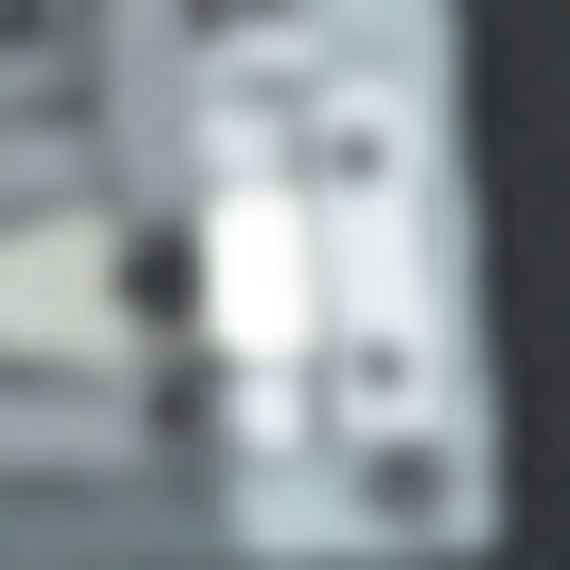

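```bash
python3 - <<'E'
from bench import env
print(env.close_job(), env.get_state()["time_s"])
E
```

```text
the job is handed in; nothing more can be done
the job is handed in; nothing more can be done
```

I pushed the white bar home against the stop block, then swung the clamp handle over until it snapped into lock. I handed the job in at about 22 s with the arm well clear; no verdict was reported.

**Bar:** It moved about 20 mm. The push ended with the force rising to about 10.7 N while the finger stopped moving.
- **Free end:** both cameras measured it at about 76.8 mm, against 75 mm for home. That reading includes about 1 mm of edge bloom, because the bar's width also reads about 2 mm too large.
- **Stop end:** after locking, the top view shows no visible gap, only a faint seam at the stop face.

**Clamp:** The pushing force rose to about 7 N, then fell to zero past the dead point. The final pictures show the handle level, where the locked position was predicted, and the clamp arm down on the bar.

**Bystanders:** Nothing else was touched. The weights and the black bar look unmoved in the last pictures.

**One thing disagreed:** The real fingertips sit about 20 mm higher than the reported TCP with the fingers shut. My first push therefore passed over the bar without touching it. I measured the offset in the depth image and worked lower after that.

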